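# Pen a parcel on the weighing plate between two push-push gates

## Robot

A 7-joint arm with a two-finger parallel gripper is mounted at the origin on the work surface. World frame = base frame: x ahead of the robot, y to its left, z up, the work surface at z = 0. Lengths are in mm, angles in rad, forces in N, time in s.
With the tool pointing down it reaches from about 425 to 825 mm from the base axis. Payload 3.6 kg.
Tool frame: the origin (TCP) lies at the very end of the fingers, on their centre line; the grasp point (between the pads) lies 19 mm behind it (ctrl.grip_point_offset is the distance from the TCP to the grasp point, in mm); z points along the fingers, y is the line along which they close (so a half turn about z gives the same grasp; the last joint's range is limited). The gripper opens to 85 mm and grips with 20 to 120 N. Pads are 22 mm wide; open, the fingers measure 114 mm over their backs; the gripper's body (76 mm by 85 mm) begins 54 mm behind the grasp point. The pads swing forward as they close: fully open they stand 13 mm farther back than shut.
Start: joints at [1.268, 0.615, -0.013, 1.423, 0.008, 1.103, -0.04], TCP at [177.018, -625.402, 231.297] pointing down, gripper open.
Joint ranges: [-3.12, 3.12], [-0.3, 2.06], [-1.34, 1.32], [0.26, 2.42], [-1.36, 4.5], [0.01, 1.98], [-2.84, 2.84]. Speed limits (rad/s): [2.79, 2.79, 3.14, 3.14, 3.14, 3.14, 3.14].

## Interface

Orientations are given as a unit quaternion [w, x, y, z].
In Python, from workcell import ctrl gives the robot as it stands.
- The arm moves only by the tool apply_moves, never from a script. Its argument "deltas" is a list of rows, each an object with "fingers": the opening, from -1 (shut) to 1 (fully open), so that 0 is half open; "translation": the shift along the tool's x, y, z as a fraction of full scale, a list of three; "rot": the turn, a rotation vector about the tool's x, y, z as a fraction of full scale, a list of three. A call has 1 to 8 rows; each row shifts and turns the commanded pose from where the row before left it, along the tool's axes as they then stand; what a row does not reach is not made up. Full scale, the value 1, is 30 mm for a shift and 360 degrees for a turn. A row lasts 1/8 s, in which the tool goes at most 62.5 mm and 10.7 degrees, less where a joint would pass 70% of its speed; a pose out of reach is approached as far as the arm can. A call with a number of a shift or a turn outside -1 to 1 is refused whole. A call with a gripper value outside its range is refused whole. The fingers move at their own pace and stop on an object; the grip force is fixed at half the most. Time passes only in rows, so rows that do not move let the fingers close. It gives the time, the measured TCP pose, the force, the opening and the grip force at its end, in the units of the state.
- ctrl.read_state(): the state, without advancing time (a new reading comes with each control period).
- ctrl.camera(name): name is "scene" or "top" or "wrist"; returns (picture, depth): 400x640x3 uint8, red, green, blue; 400x640 float32, mm along the optical axis (not along the pixel's ray), 0 where there is no reading.
- ctrl.get_calibration(name): a dict with "intrinsics" (3x3 intrinsics, pixels), "world_from_camera" (4x4, takes a point from camera to world coordinates). Camera axes: x right, y down, z forward; pixel columns grow to the right and rows downward; lengths in mm; the calibration is good to about 2 mm. The wrist camera is an equidistant fisheye: a pixel r from the principal point sees the ray r / f radians off the axis. A picture is of the moment at which its call begins: read the wrist's pose just before it. get_calibration takes no time and is no camera call; for the wrist camera it gives the pose at the moment of the call.
- ctrl.finish_job(): hands the job in; it is judged then, once.
The state is a dict: "t": time; "qpos": joint angles; "dq": joint speeds; "tau": joint torques, N m; "tool_pos": TCP position; "tool_rot": TCP orientation; "force": force on the tool from outside, world axes, zero at the start; "ft_torque": the same for the moment, N m; "width": finger opening in mm; "finger_force": force on a finger pad.
Only numpy, scipy, OpenCV 4.12 (cv2) and the standard library are available. Lean on these libraries where they do the work, as an engineer would, in place of code of your own. Each camera call takes 0.05 s, during which the arm holds its last target. There are 200 camera calls.

## Task

Slide the brown parcel with the red tape along the lane onto the steel weighing plate, and leave it penned there: resting flat between the two red gates with both gates standing up. The gates work like a retractable pen, each push of a yellow pad right down to its stop turns its gate from up to down or from down to up, so check how each one ended; keep the parcel on the deck (do not lift or tip it over a gate) and do not disturb the white box, the spray bottle, the tape dispenser or the scanner.

Things in the scene. Friction and masses are not known exactly. Their poses are not given: they have to be found in the camera images.
- deck: fixed weighing lane: slab 250 mm wide (x from -145 to 105), 640 mm long (y), flat top 45 mm above the bench; origin on the bench. The lane runs along its y, centred on x = 0. |y| < 75 mm is the steel weighing plate, the ends are black. Guide rails 20 mm tall, inner faces at x = +-62 mm for |y| < 105 mm, then flaring to +-95 mm at |y| = 190 mm. Slots for the gate blades at y = +-80 mm
- gate_a (a joint): how far gate A is pushed down, m: 0 = up (blade 16 mm above the deck, lane blocked), about 0.0205 = latched down (blade 4 mm below the deck), 0.034 = hard stop. Pushed past 0.032 and let go it changes over in about 0.6 s: an up gate stays at 0.0205, a down gate rises to 0; a push short of 0.027 changes nothing. Takes 4 to 15 N. Gate A may be at deck y = +80 or -80 mm: see its pad and blade
- gate_b (a joint): the same for gate B, which is at the other slot. At the start one gate is up and the other is down
- pad_a (a point): centre of the top of gate A's round yellow push pad, 48 mm across, beside the lane on the robot's side (deck x = -105 mm, y = +80 or -80 mm). Pad and blade are one rigid piece moving straight up and down: pad top 49 mm above the deck with the gate up, 28 mm latched down, 15 mm at the hard stop
- pad_b (a point): the same for gate B
- blade_a (a point): middle of the top edge of gate A's red blade, 110 mm long across the lane, 5 mm thick, at the same deck y as its pad
- blade_b (a point): the same for gate B
- parcel: the brown carton with red tape and a white label, 96 mm (its x) by 110 mm (its y) by 70 mm tall, about 0.35 to 0.7 kg, closed and rigid; origin at the centre of its underside. It starts on the left or the right end of the deck, outside the gates, its long side roughly along the lane
- waiting_box: white carton with blue tape, same size, waiting on the other end of the deck: leave it alone
- spray_bottle: blue bottle 64 mm across, 130 mm tall, on the bench between lane and robot; origin at its underside: leave it alone
- tape_dispenser: black tape dispenser 70 x 150 x 100 mm on the bench beyond the lane; origin at its underside: leave it alone
- scanner: grey hand scanner lying on the bench beyond the lane, about 120 x 110 x 36 mm; origin at the underside of its head: leave it alone
There are look-alikes about, which are no part of the job. Leave any turquoise look-alike of the part that bears gate_a alone.

How it is judged:
By the outcome, as a careful person would: the job done as asked, in the order asked, and still so for the second after the job is handed in, with the robot touching nothing.
It also fails if it takes over 72 s, if anything falls off the work surface, if the arm or the gripper's body presses on something with over 40 N, if the wrist force passes 120 N, or if a joint passes its speed limit or range.

## Working session

There is one attempt and no reset: what is moved stays moved. The work goes in short steps, Python scripts to look and compute and a tool call to move; the robot and the scene stay as the last step left them, time stands still between calls to the robot, and variables do not carry over. Pictures are saved under pics/ and viewed, at most 10 in all, crops included, and the job is handed in when it is done.

Besides the shell and the picture viewer there is one more tool, called after "Emit:" as name([rows], argument=value, ...), one row to a line, values as JSON. apply_moves: Moves the arm, as the interface text tells. Its arguments: {"type":"object","properties":{"deltas":{"type":"array","items":{"type":"object","properties":{"fingers":{"type":"number"},"translation":{"type":"array","items":{"type":"number","minimum":-1,"maximum":1}},"rot":{"type":"array","items":{"type":"number","minimum":-1,"maximum":1}}}}}},"required":["deltas"]}

```bash
mkdir -p pics; python3 - <<'E'
from workcell import ctrl
import cv2,numpy as np
for n in("top","scene"):
    p,d=ctrl.camera(n); cv2.imwrite(f"pics/{n}0.png",p[:,:,::-1]); np.savez(f"{n}0.npz",p=p,d=d)
    c=ctrl.get_calibration(n); print(n,c)
s=ctrl.read_state(); print(s)
E
```

```text
top {'intrinsics': array([[408.61886434,   0.        , 315.81604428],
       [  0.        , 408.61886434, 201.28297628],
       [  0.        ,   0.        ,   1.        ]]), 'world_from_camera': array([[ 3.34498143e-03, -9.95513413e-01,  9.45613827e-02,
         4.01672308e+02],
       [-9.99993423e-01, -3.46251517e-03, -1.07888508e-03,
        -1.13539994e+00],
       [ 1.40146479e-03, -9.45571519e-02, -9.95518448e-01,
         1.17855496e+03],
       [ 0.00000000e+00,  0.00000000e+00,  0.00000000e+00,
         1.00000000e+00]])}
scene {'intrinsics': array([[375.89264582,   0.        , 314.33865856],
       [  0.        , 375.89264582, 202.94603929],
       [  0.        ,   0.        ,   1.        ]]), 'world_from_camera': array([[-5.03900286e-01,  5.94857692e-01, -6.26281749e-01,
         1.11962957e+03],
       [ 8.63536996e-01,  3.63479374e-01, -3.49552000e-01,
         3.70754756e+02],
       [ 1.97068023e-02, -7.16956813e-01, -6.96838985e-01,
         8.10070900e+02],
       [ 0.00000000e+00,  0.00000000e+00,  0.00000000e+00,
         1.00000000e+00]])}
{'t': 0.1, 'qpos': array([ 1.26847702,  0.61579274, -0.01260549,  1.42478177,  0.00806796,
        1.10337818, -0.04040233]), 'dq': array([ 0.00013807, -0.00081928, -0.00083312, -0.00169144,  0.00309437,
        0.00019429,  0.00079486]), 'tau': array([ 1.75780231e-03, -4.70385861e+01,  2.60502426e-01, -1.71570736e+01,
        1.01038918e-02,  5.89848234e-03, -6.78558010e-07]), 'tool_pos': array([ 176.84116979, -624.75492938,  230.25902725]), 'tool_rot': array([-1.14394427e-03,  9.90502116e-01,  1.37492627e-01, -1.62116591e-04]), 'force': array([ 0.52537528, -0.19513042,  0.00080691]), 'ft_torque': array([ 0.03963463, -0.02413845, -0.00952576]), 'finger_force': 0.0, 'width': 85.10234298981824}
```

View pics/top0.png

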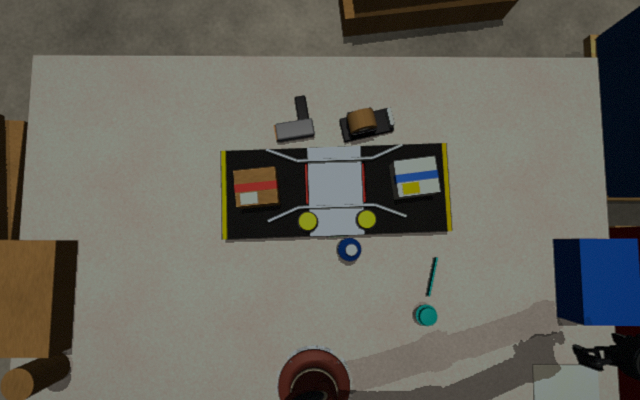

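View pics/scene0.png

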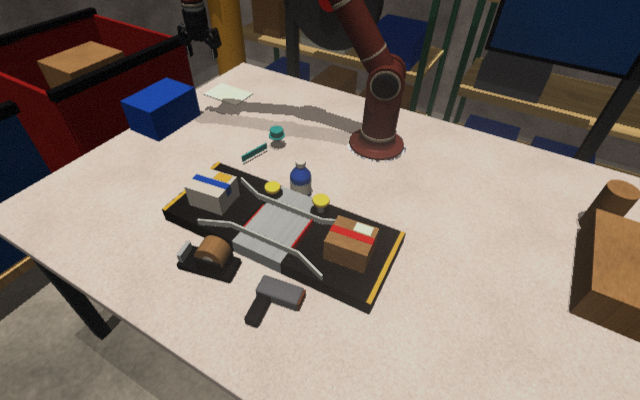

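The top view shows the parcel at px (256,187), on the +y end. The white box is at (416,177), the pads at (308,221) and (366,219), and the bottle at (349,250). Next I'll measure these with depth.

```bash
cat >h.py <<'E'
from workcell import ctrl
import cv2,numpy as np
def cloud(p,d,n):
    c=ctrl.get_calibration(n);K=c["intrinsics"];T=c["world_from_camera"]
    v,u=np.mgrid[:d.shape[0],:d.shape[1]]
    P=np.stack([(u-K[0,2])/K[0,0]*d,(v-K[1,2])/K[1,1]*d,d],-1)@T[:3,:3].T+T[:3,3]
    P[d<=0]=np.nan
    return P
def rect(P):
    return cv2.minAreaRect(P[:,:2].astype(np.float32))
def analyse(p,d,n="top"):
    P=cloud(p,d,n);h=cv2.cvtColor(p,cv2.COLOR_RGB2HSV);H,S,V=[h[...,i].astype(int) for i in range(3)]
    reg=(P[...,0]>300)&(P[...,0]<720)&(abs(P[...,1])<420)
    x,y,z=[np.where(reg,P[...,i],np.nan) for i in range(3)]
    yel=reg&(H>22)&(H<35)&(S>150)&(V>90)
    nl,L,st,ce=cv2.connectedComponentsWithStats(yel.astype(np.uint8))
    for i in range(1,nl):
        if st[i,4]>25:
            Q=P[L==i]; print("yellow",st[i],np.nanmedian(Q,0).round(1),(np.nanmin(Q,0)+np.nanmax(Q,0)).round(1)/2)
            if st[i,4]<120 or st[i,3]>40: print("   rect",rect(Q))
    red=reg&((H<6)|(H>174))&(S>150)&(V>60)
    nl,L,st,ce=cv2.connectedComponentsWithStats(red.astype(np.uint8))
    for i in range(1,nl):
        if st[i,4]>15:
            Q=P[L==i]; print("red",st[i],np.nanmedian(Q,0).round(1),np.nanmin(Q,0).round(0),np.nanmax(Q,0).round(0))
    m=reg&(z>100)&(z<130)
    nl,L,st,ce=cv2.connectedComponentsWithStats(m.astype(np.uint8))
    for i in range(1,nl):
        if st[i,4]>100:
            Q=P[L==i];print("tall",st[i],np.nanmedian(Q,0).round(1),rect(Q))
    m=reg&(z>38)&(z<53)&(V<60)
    return P
E
python3 - <<'E'
from h import *
a=np.load("top0.npz");P=analyse(a['p'],a['d'])
b=np.load("scene0.npz");print('scene');P2=analyse(b['p'],b['d'],'scene')
z=P[...,2]; 
for u in(308,335,366):print(u,[(v,*P[v,u].round(0)) for v in(150,180,200,212,221,230,236,245)])
print("bottle",P[240:262,338:362].reshape(-1,3)[np.argsort(-P[240:262,338:362,2].ravel())[:8]].round(0))
E
```

```text
yellow [442 143  10  88 372] [ 550.5 -367.9   44.1] [ 553.95 -368.05   44.35]
   rect ((553.9739379882812, -367.9700622558594), (246.92324829101562, 13.385333061218262), 2.379208564758301)
yellow [221 151   6  88 378] [523.5 255.4  44.4] [529.25 255.6   44.05]
   rect ((529.2260131835938, 255.35447692871094), (245.75660705566406, 12.952680587768555), 2.1298861503601074)
yellow [403 182  17  12 167] [ 539.  -251.7  113.9] [ 540.1  -252.45  114.45]
yellow [358 211  18  17 237] [ 459.1 -138.8   71.5] [ 459.25 -141.55   60.75]
yellow [299 212  18  18 246] [452.3  20.9  92.3] [455.05  19.65  72.5 ]
red [362 163   4  39  89] [ 565.2 -136.8   36.9] [ 511. -142.    3.] [ 626. -132.   43.]
red [305 164   3  40  83] [561.8  24.9  59.4] [503.  22.   1.] [612.  29.  65.]
red [234 181  43  12 322] [542.5 157.7 114. ] [529. 102.  47.] [558. 226. 119.]
tall [ 392  156   48   42 1555] [ 568.5 -265.   113.5] ((570.2417602539062, -266.80303955078125), (96.0103530883789, 112.60533905029297), 7.427823066711426)
tall [ 233  167   45   40 1549] [540.3 157.4 113.7] ((541.8575439453125, 158.22860717773438),
[... 2061 characters left out ...]
(-1.0))]
366 [(150, np.float64(656.0), np.float64(-144.0), np.float64(42.0)), (180, np.float64(570.0), np.float64(-143.0), np.float64(42.0)), (200, np.float64(514.0), np.float64(-143.0), np.float64(42.0)), (212, np.float64(478.0), np.float64(-139.0), np.float64(71.0)), (221, np.float64(454.0), np.float64(-139.0), np.float64(70.0)), (230, np.float64(430.0), np.float64(-142.0), np.float64(42.0)), (236, np.float64(414.0), np.float64(-147.0), np.float64(0.0)), (245, np.float64(388.0), np.float64(-147.0), np.float64(-1.0))]
bottle [[ 384.  -85.  133.]
 [ 374.  -79.  133.]
 [ 382.  -92.  132.]
 [ 379.  -92.  132.]
 [ 374. -102.  132.]
 [ 384.  -97.  132.]
 [ 377.  -90.  132.]
 [ 379.  -82.  132.]]
```

```bash
python3 - <<'E'
import cv2
t=cv2.imread('pics/top0.png')[130:270,210:460];cv2.imwrite('pics/crop0.png',cv2.resize(t,None,fx=3.1,fy=3.1,interpolation=cv2.INTER_CUBIC))
E
```

```text
(no output)
```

View pics/crop0.png

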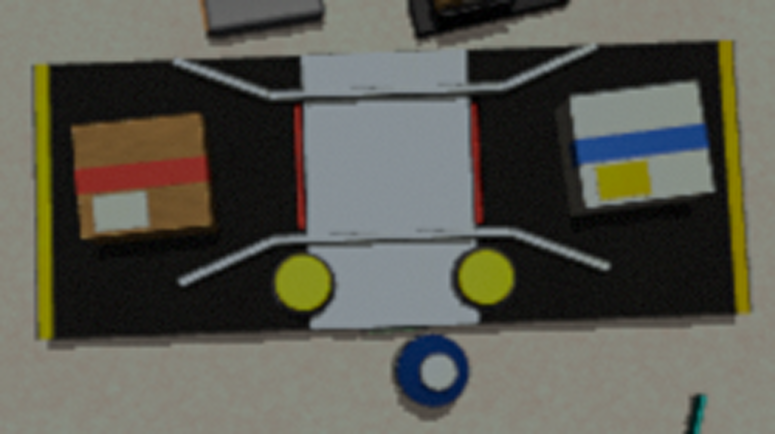

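Emit:
apply_moves([
  {"fingers": -1,"rot": [0,0,-0.0266],"translation": [0,0,0]},
  {"fingers": -1,"rot": [0,0,-0.0266],"translation": [0,0,0]},
  {"fingers": -1,"rot": [0,0,-0.0266],"translation": [0,0,0]},
  {"fingers": -1,"rot": [0,0,-0.0266],"translation": [0,0,0]},
  {"fingers": -1,"rot": [0,0,-0.0266],"translation": [0,0,0]},
  {"fingers": -1,"rot": [0,0,-0.0266],"translation": [0,0,0]},
  {"fingers": -1,"rot": [0,0,-0.0266],"translation": [0,0,0]},
  {"fingers": -1,"rot": [0,0,-0.0266],"translation": [0,0,0]},
])

```text
t: 1.1
tool_pos: [176.7, -625.0, 230.6]
tool_rot: [-0.001, 0.69, 0.724, 0.0]
force: [0.2, 0.7, -1.3]
width: -0.2
finger_force: 0.0
```

```bash
cat >>h.py <<'E'
from scipy.spatial.transform import Rotation as R
O=np.array([561.6,-55.5,45.]);YAW=np.deg2rad(2.28)
D=np.array([[np.cos(YAW),-np.sin(YAW),0],[np.sin(YAW),np.cos(YAW),0],[0,0,1]])
def rel(target):   # deck target (z above deck) -> shift in tool axes, in full scales
    s=ctrl.read_state();q=s['tool_rot'];T=R.from_quat([q[1],q[2],q[3],q[0]]).as_matrix()
    now=D.T@(s['tool_pos']-O)
    print("t",round(s['t'],2),"deck",now.round(1),"toolx in deck",(D.T@T).round(3)[:,0],"toolz",(D.T@T).round(3)[:,2],"F",s['force'].round(1),"w",round(s['width'],1))
    print("scales",(T.T@(D@(np.array(target)-now))/30).round(2))
E
python3 -c "
from h import *
rel([-105,-80,120])"
```

```text
t 1.1 deck [-407.2 -553.8  185.6] toolx in deck [-0.008  1.     0.001] toolz [-0.001  0.001 -1.   ] F [ 0.2  0.7 -1.3] w -0.2
scales [15.71 10.2   2.2 ]
```

Emit:
apply_moves([
  {"fingers": -1,"rot": [0,0,0],"translation": [0.92,0.6,0]},
  {"fingers": -1,"rot": [0,0,0],"translation": [0.92,0.6,0]},
  {"fingers": -1,"rot": [0,0,0],"translation": [0.92,0.6,0]},
  {"fingers": -1,"rot": [0,0,0],"translation": [0.92,0.6,0]},
  {"fingers": -1,"rot": [0,0,0],"translation": [0.92,0.6,0]},
  {"fingers": -1,"rot": [0,0,0],"translation": [0.92,0.6,0]},
  {"fingers": -1,"rot": [0,0,0],"translation": [0.92,0.6,0]},
  {"fingers": -1,"rot": [0,0,0],"translation": [0.92,0.6,0]},
])

```text
t: 2.1
tool_pos: [311.8, -397.6, 231.0]
tool_rot: [-0.0, 0.692, 0.722, 0.0]
force: [0.1, -1.0, -0.2]
width: -0.1
finger_force: 0.0
```

Emit:
apply_moves([
  {"fingers": -1,"rot": [0,0,0],"translation": [0.92,0.6,0]},
  {"fingers": -1,"rot": [0,0,0],"translation": [0.92,0.6,0]},
  {"fingers": -1,"rot": [0,0,0],"translation": [0.92,0.6,0]},
  {"fingers": -1,"rot": [0,0,0],"translation": [0.92,0.6,0]},
  {"fingers": -1,"rot": [0,0,0],"translation": [0.92,0.6,0]},
  {"fingers": -1,"rot": [0,0,0],"translation": [0.92,0.6,0]},
  {"fingers": -1,"rot": [0,0,0],"translation": [0.92,0.6,0]},
  {"fingers": -1,"rot": [0,0,0],"translation": [0.92,0.6,0]},
])

```text
t: 3.1
tool_pos: [446.3, -171.2, 231.0]
tool_rot: [-0.0, 0.692, 0.722, -0.0]
force: [0.9, -0.1, -0.3]
width: 0.2
finger_force: 0.0
```

```bash
python3 -c "
from h import *
rel([-105,-80,36])"
```

```text
t 3.1 deck [-119.8 -111.   186. ] toolx in deck [-0.002  1.     0.   ] toolz [-0.001  0.    -1.   ] F [ 0.9 -0.1 -0.3] w 0.2
scales [1.03 0.5  5.  ]
```

Emit:
apply_moves([
  {"fingers": -1,"rot": [0,0,0],"translation": [0.52,0.25,0.2]},
  {"fingers": -1,"rot": [0,0,0],"translation": [0.51,0.25,0.8]},
  {"fingers": -1,"rot": [0,0,0],"translation": [0,0,1]},
  {"fingers": -1,"rot": [0,0,0],"translation": [0,0,1]},
  {"fingers": -1,"rot": [0,0,0],"translation": [0,0,1]},
  {"fingers": -1,"rot": [0,0,0],"translation": [0,0,0.8]},
  {"fingers": -1,"rot": [0,0,0],"translation": [0,0,0.2]},
  {"fingers": -1,"rot": [0,0,0],"translation": [0,0,0.1]},
])

```text
t: 4.1
tool_pos: [460.1, -140.6, 78.4]
tool_rot: [0.0, 0.692, 0.722, 0.0]
force: [0.5, -1.1, -0.4]
width: -0.3
finger_force: 0.0
```

Emit:
apply_moves([
  {"fingers": -1,"rot": [0,0,0],"translation": [0,0,0.2]},
  {"fingers": -1,"rot": [0,0,0],"translation": [0,0,0.2]},
  {"fingers": -1,"rot": [0,0,0],"translation": [0,0,0]},
])

```text
t: 4.47
tool_pos: [460.8, -140.8, 67.3]
tool_rot: [0.001, 0.692, 0.722, 0.0]
force: [0.3, 0.3, 5.2]
width: -0.2
finger_force: 2.8
```

```bash
python3 -c "
from h import *
rel([-105,-80,14])"
```

```text
t 4.47 deck [-104.1  -81.2   22.3] toolx in deck [-0.002  1.    -0.001] toolz [ 0.002 -0.001 -1.   ] F [0.3 0.3 5.2] w -0.2
scales [ 0.04 -0.03  0.28]
```

Contact made; I'll keep pressing to the stop.

Emit:
apply_moves([
  {"fingers": -1,"rot": [0,0,0],"translation": [0,0,0.15]},
  {"fingers": -1,"rot": [0,0,0],"translation": [0,0,0.1]},
  {"fingers": -1,"rot": [0,0,0],"translation": [0,0,0]},
])

```text
t: 4.85
tool_pos: [460.8, -140.8, 60.1]
tool_rot: [0.001, 0.692, 0.722, 0.0]
force: [-1.1, 0.0, 6.7]
width: 0.3
finger_force: 3.3
```

Emit:
apply_moves([
  {"fingers": -1,"rot": [0,0,0],"translation": [0,0,0.05]},
  {"fingers": -1,"rot": [0,0,0],"translation": [0,0,0]},
])

```text
t: 5.1
tool_pos: [460.8, -140.8, 60.0]
tool_rot: [0.002, 0.692, 0.722, 0.0]
force: [-3.3, 0.5, 18.8]
width: -0.1
finger_force: 9.2
```

Emit:
apply_moves([
  {"fingers": -1,"rot": [0,0,0],"translation": [0,0,-1]},
  {"fingers": -1,"rot": [0,0,0],"translation": [0,0,-1]},
  {"fingers": -1,"rot": [0,0,0],"translation": [0,0,-1]},
  {"fingers": -1,"rot": [0,0,0],"translation": [1,0,0]},
  {"fingers": -1,"rot": [0,0,0],"translation": [1,0,0]},
  {"fingers": -1,"rot": [0,0,0],"translation": [1,0,0]},
  {"fingers": -1,"rot": [0,0,0],"translation": [1,0,0]},
  {"fingers": -1,"rot": [0,0,0],"translation": [1,0,0]},
])

```text
t: 6.1
tool_pos: [453.7, 10.2, 147.8]
tool_rot: [0.001, 0.692, 0.722, 0.0]
force: [0.6, 0.0, 0.5]
width: 0.1
finger_force: 0.0
```

```bash
python3 -c "
from h import *
rel([-105,80,52])
p,d=ctrl.camera('top');analyse(p,d)"
```

```text
t 6.1 deck [-105.2   69.9  102.8] toolx in deck [-0.002  1.    -0.   ] toolz [ 0.001 -0.    -1.   ] F [0.6 0.  0.5] w 0.1
scales [0.34 0.   1.69]
yellow [442 143  10  88 381] [ 550.7 -367.8   43.9] [ 553.8 -367.6   43.3]
   rect ((553.7404174804688, -367.45263671875), (246.4813232421875, 13.730278015136719), 2.3786203861236572)
yellow [221 151   6  88 403] [520.7 254.9  44.4] [529.   255.85  43.  ]
   rect ((529.0247802734375, 255.16583251953125), (245.36717224121094, 13.829019546508789), 2.1421637535095215)
yellow [403 182  17  12 169] [ 538.8 -251.9  114.4] [ 540.3  -252.15  114.35]
yellow [359 210  18  18 253] [ 460.4 -138.8   92.3] [ 460.95 -143.5    69.9 ]
red [362 162   5  40 104] [ 564.5 -135.5   58.1] [ 509. -143.   37.] [ 622. -130.   64.]
red [305 164   3  26  54] [573.7  25.1  58.4] [491.  14.   1.] [612.  29. 465.]
red [234 181  44  12 329] [542.6 157.4 114.1] [529. 103.  46.] [558. 226. 120.]
red [316 186  18  25 128] [470.2 -13.9 506.6] [450. -32. 477.] [495.  -2. 518.]
red [291 191  30  24 219] [469.4  18.3 485.8] [444.  -9. 474.] [486.  41. 513.]
red [281 200  16  26 126] [445.8  43.5 507.4] [426.  30. 477.] [470.  58. 520.]
red [346 297   9   8  25] [330.8 -41.5 683.6] [326. -48. 680.] [334. -38. 686.]
red [347 319  20  16 134] [305.2 -47.1 713.6] [300. -58. 704.] [313. -37. 722.]
tall [ 393  156   47   42 1549] [ 568.4 -265.3  113.6] ((570.0714111328125, -266.3608703613281), (96.32725524902344, 111.59066772460938), 7.61599063873291)
tall [ 233  167   45   40 1554] [540.2 157.3 113.7] ((542.099365234375, 157.9494171142578), (96.81314086914062, 110.95340728759766), 6.303779125213623)
```

The −y gate is up now (pad at z 92, blade at 58–64). Next I'll push the +y gate's pad down.

Emit:
apply_moves([
  {"fingers": -1,"rot": [0,0,0],"translation": [0.34,0,0.7]},
  {"fingers": -1,"rot": [0,0,0],"translation": [0,0,0.8]},
  {"fingers": -1,"rot": [0,0,0],"translation": [0,0,0.4]},
  {"fingers": -1,"rot": [0,0,0],"translation": [0,0,0.4]},
  {"fingers": -1,"rot": [0,0,0],"translation": [0,0,0.4]},
  {"fingers": -1,"rot": [0,0,0],"translation": [0,0,0.2]},
  {"fingers": -1,"rot": [0,0,0],"translation": [0,0,0.1]},
  {"fingers": -1,"rot": [0,0,0],"translation": [0,0,0]},
])

```text
t: 7.15
tool_pos: [452.7, 19.4, 59.9]
tool_rot: [0.001, 0.692, 0.722, -0.0]
force: [-6.3, 0.5, 22.8]
width: 0.3
finger_force: 11.8
```

Emit:
apply_moves([
  {"fingers": -1,"rot": [0,0,0],"translation": [0,0,0.06]},
  {"fingers": -1,"rot": [0,0,0],"translation": [0,0,0]},
])

```text
t: 7.4
tool_pos: [452.8, 19.4, 59.8]
tool_rot: [0.002, 0.692, 0.722, -0.0]
force: [-8.7, -0.9, 40.0]
width: 0.2
finger_force: 19.9
```

Emit:
apply_moves([
  {"fingers": -1,"rot": [0,0,0],"translation": [0,0,-1]},
  {"fingers": -1,"rot": [0,0,0],"translation": [0,0,-1]},
  {"fingers": -1,"rot": [0,0,0],"translation": [0,0,-1]},
  {"fingers": -1,"rot": [0,0,0],"translation": [0,0,-1]},
  {"fingers": 0.2,"rot": [0,0,0],"translation": [1,0,0]},
  {"fingers": 0.2,"rot": [0,0,0],"translation": [1,0,0]},
  {"fingers": 0.2,"rot": [0,0,0],"translation": [1,0.5,0]},
  {"fingers": 0.2,"rot": [0,0,0],"translation": [1,0.5,0]},
])

```text
t: 8.4
tool_pos: [478.7, 141.0, 176.1]
tool_rot: [0.001, 0.692, 0.722, 0.0]
force: [0.7, -0.2, 0.0]
width: 51.4
finger_force: 0.0
```

Emit:
apply_moves([
  {"fingers": 0.2,"rot": [0,0,0],"translation": [1,0.5,0]},
  {"fingers": 0.2,"rot": [0,0,0],"translation": [1,0.5,0]},
  {"fingers": 0.2,"rot": [0,0,0],"translation": [1,0.5,0]},
  {"fingers": 0.2,"rot": [0,0,0],"translation": [0.4,0.6,0]},
])

```text
t: 8.9
tool_pos: [536.6, 247.6, 176.1]
tool_rot: [-0.0, 0.691, 0.723, 0.001]
force: [-0.9, 0.3, 0.2]
width: 51.2
finger_force: 0.0
```

```bash
python3 -c "
from h import *
rel([-11,302,28])
p,d=ctrl.camera('top');analyse(p,d)
p,d=ctrl.camera('scene');cv2.imwrite('pics/s1.png',p[100:320,150:450,::-1].repeat(2,0).repeat(2,1))
"
```

```text
t 8.9 deck [-12.9 303.9 131.1] toolx in deck [-0.005  1.     0.002] toolz [ 0.001  0.002 -1.   ] F [-0.9  0.3  0.2] w 51.2
scales [-0.07  0.06  3.44]
yellow [442 143  10  88 380] [ 551.  -367.8   43.9] [ 553.6  -367.65   43.85]
   rect ((553.5206909179688, -367.56463623046875), (246.01419067382812, 14.011995315551758), 2.137495279312134)
yellow [221 151   5  34 150] [609.5 257.9  44.4] [604.3  258.9   44.35]
yellow [403 182  17  12 167] [ 539.  -252.1  113.8] [ 540.   -252.15  115.  ]
yellow [359 210  18  18 257] [ 460.5 -139.1   92.4] [ 461.1  -143.8    68.35]
yellow [299 213  18  17 244] [453.1  21.3  71.8] [453.85  20.05  61.65]
red [ 138  130   91  118 2855] [479.9 191.4 584.9] [392. 113. 505.] [585. 293. 656.]
red [362 162   5  40 105] [ 565.  -135.6   57.5] [ 509. -143.   38.] [ 622. -130.   64.]
red [305 165   3  39  78] [561.1  25.4  38. ] [505.  22.  -1.] [620.  29.  44.]
red [234 181  44  12 334] [542.5 157.5 114.1] [527. 102.  43.] [558. 227. 120.]
red [ 207  230   51   62 1247] [381.4 101.5 683.1] [342.  67. 658.] [414. 134. 703.]
red [274 270  27  32 264] [355.9  28.7 73
[... 193 characters left out ...]
750.]
red [293 299  26  33 302] [324.3   7.3 737.9] [305.  -4. 725.] [340.  22. 743.]
red [218 305  25  30 247] [320.9  87.  749.9] [307.  73. 738.] [333. 101. 757.]
red [252 309  52  32 564] [309.6  31.3 741.9] [300.  12. 728.] [330.  63. 752.]
tall [ 393  156   47   42 1550] [ 568.5 -264.9  113.5] ((570.414306640625, -266.3155517578125), (96.92375183105469, 111.26679229736328), 7.5847649574279785)
tall [ 233  167   45   40 1541] [540.2 157.4 113.9] ((541.78759765625, 158.14572143554688), (96.78002166748047, 111.115478515625), 5.620542526245117)
tall [343 243  14  14 118] [379.3 -89.6 126.6] ((377.927978515625, -90.51336669921875), (31.266530990600586, 36.69703674316406), 76.11385345458984)
```

View pics/s1.png

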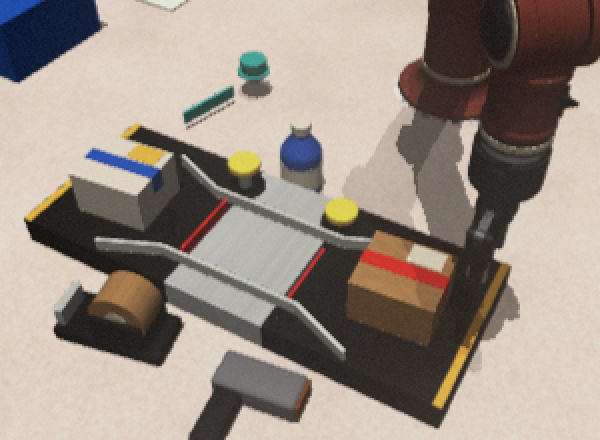

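Emit:
apply_moves([
  {"fingers": 0.2,"rot": [0,0,0],"translation": [0,0.05,0.7]},
  {"fingers": 0.2,"rot": [0,0,0],"translation": [0,0,1]},
  {"fingers": 0.2,"rot": [0,0,0],"translation": [0,0,1]},
  {"fingers": 0.2,"rot": [0,0,0],"translation": [0,0,0.75]},
  {"fingers": 0.2,"rot": [0,0,0],"translation": [-0.4,0,0]},
  {"fingers": 0.2,"rot": [0,0,0],"translation": [-0.4,0,0]},
  {"fingers": 0.2,"rot": [0,0,0],"translation": [-0.3,0,0]},
  {"fingers": 0.2,"rot": [0,0,0],"translation": [-0.3,0,0]},
])

```text
t: 10.0
tool_pos: [540.8, 204.0, 73.5]
tool_rot: [-0.0, 0.692, 0.722, 0.002]
force: [-0.3, 4.0, 2.1]
width: 51.5
finger_force: 1.8
```

Emit:
apply_moves([
  {"fingers": 0.2,"rot": [0,0,0],"translation": [-0.3,0.03,0]},
  {"fingers": 0.2,"rot": [0,0,0],"translation": [-0.3,0.04,0]},
  {"fingers": 0.2,"rot": [0,0,0],"translation": [-0.3,0.05,0]},
  {"fingers": 0.2,"rot": [0,0,0],"translation": [-0.3,0.05,0]},
])

```text
t: 10.5
tool_pos: [546.9, 169.2, 73.0]
tool_rot: [-0.001, 0.692, 0.722, 0.002]
force: [-0.6, 5.2, 6.3]
width: 51.0
finger_force: 2.7
```

```bash
python3 -c "
from h import *
rel([0,66,28])
p,d=ctrl.camera('top');analyse(p,d)
" | grep -v red
```

```text
t 10.5 deck [ -5.8 225.1  28. ] toolx in deck [-0.003  1.     0.003] toolz [ 0.002  0.003 -1.   ] F [-0.6  5.2  6.3] w 51.0
scales [-5.3   0.17 -0.01]
yellow [442 143  10  88 384] [ 550.8 -367.8   43.9] [ 553.5  -368.45   44.1 ]
   rect ((553.4765625, -367.9762878417969), (246.03173828125, 14.519049644470215), 2.319612979888916)
yellow [403 182  17  12 168] [ 538.9 -252.   114.2] [ 539.9 -252.1  114.5]
yellow [222 195   5  44 200] [464.5 252.4  44.6] [466.35 205.45 263.6 ]
   rect ((480.9697570800781, 229.76998901367188), (108.20820617675781, 119.20309448242188), 32.44598388671875)
yellow [359 210  18  18 256] [ 460.4 -138.9   92.1] [ 461.   -143.65   69.45]
yellow [299 213  18  15 198] [455.8  21.4  71.9] [447.95  20.   351.75]
tall [ 393  156   47   42 1555] [ 568.5 -265.4  113.5] ((570.3432006835938, -266.583984375), (96.4583511352539, 111.71253204345703), 7.563636302947998)
tall [257 166  40  37 956] [559.   84.  113.6] ((547.7153930664062, 101.01959228515625), (96.54171752929688, 101.95140838623047), 2.242750406265259)
tall [343 242  15  15 132] [379.3 -89.9 126.2] ((377.4630126953125, -90.88707733154297), (34.430938720703125, 36.536258697509766), 18.56165313720703)
```

Emit:
apply_moves([
  {"fingers": 0.2,"rot": [0,0,0],"translation": [-0.3,0.05,0]},
  {"fingers": 0.2,"rot": [0,0,0],"translation": [-0.3,0.05,0]},
  {"fingers": 0.2,"rot": [0,0,0],"translation": [-0.3,0.05,0]},
  {"fingers": 0.2,"rot": [0,0,0],"translation": [-0.3,0.05,0]},
  {"fingers": 0.2,"rot": [0,0,0],"translation": [-0.3,0.03,0]},
  {"fingers": 0.2,"rot": [0,0,0],"translation": [-0.3,0,0]},
  {"fingers": 0.2,"rot": [0,0,0],"translation": [-0.3,0,0]},
  {"fingers": 0.2,"rot": [0,0,0],"translation": [-0.3,0,0]},
])

```text
t: 11.55
tool_pos: [557.1, 97.2, 72.9]
tool_rot: [-0.0, 0.692, 0.722, 0.002]
force: [-0.2, 6.1, 5.0]
width: 51.1
finger_force: 2.8
```

Emit:
apply_moves([
  {"fingers": 0.2,"rot": [0,0,0],"translation": [-0.3,0,0]},
  {"fingers": 0.2,"rot": [0,0,0],"translation": [-0.3,0,0]},
  {"fingers": 0.2,"rot": [0,0,0],"translation": [-0.3,0,0]},
  {"fingers": 0.2,"rot": [0,0,0],"translation": [-0.3,0,0]},
  {"fingers": 0.2,"rot": [0,0,0],"translation": [-0.3,0,0]},
  {"fingers": 0.2,"rot": [0,0,0],"translation": [-0.3,0,0]},
])

```text
t: 12.3
tool_pos: [559.3, 43.4, 72.9]
tool_rot: [-0.0, 0.691, 0.722, 0.001]
force: [-0.3, 4.6, 6.2]
width: 50.9
finger_force: 2.9
```

```bash
python3 -c "
from h import *
rel([0,66,28])
p,d=ctrl.camera('top');analyse(p,d)
" | grep -v red
```

```text
t 12.3 deck [ 1.6 98.9 27.9] toolx in deck [-0.004  1.     0.002] toolz [ 0.002  0.002 -1.   ] F [-0.3  4.6  6.2] w 50.9
scales [-1.1  -0.06 -0.  ]
yellow [442 143  10  88 380] [ 551.  -367.7   43.8] [ 553.8  -368.15   42.65]
   rect ((553.8170166015625, -368.18017578125), (246.6463165283203, 14.382437705993652), 2.3657541275024414)
yellow [221 151   6  88 404] [520.8 254.7  44.3] [529.   255.5   44.15]
   rect ((528.9223022460938, 255.08346557617188), (245.174560546875, 13.287848472595215), 2.157362699508667)
yellow [403 182  17  12 168] [ 539.1 -252.   114.1] [ 539.95 -252.25  114.5 ]
yellow [361 210  16  18 200] [ 463.2 -143.9   92.4] [ 461.15 -146.15   70.  ]
yellow [299 218   9  12  54] [442.3  32.3  73. ] [440.5  27.3 311.4]
   rect ((437.9501647949219, 29.69681739807129), (50.12163543701172, 12.721185684204102), 33.96055221557617)
tall [ 393  156   47   42 1552] [ 568.7 -265.2  113.5] ((570.2395629882812, -266.3599548339844), (96.23161315917969, 111.28096008300781), 7.51940393447876)
tall [320 162  25  33 419] [582.8 -55.2 113.5] ((578.6895751953125, -61.855220794677734), (106.05654907226562, 49.925262451171875), 38.315975189208984)
```

Emit:
apply_moves([
  {"fingers": 0.2,"rot": [0,0,0],"translation": [-0.3,0,0]},
  {"fingers": 0.2,"rot": [0,0,0],"translation": [-0.3,0,0]},
  {"fingers": 0.2,"rot": [0,0,0],"translation": [-0.25,0,0]},
  {"fingers": 0.2,"rot": [0,0,0],"translation": [-0.2,0,0]},
  {"fingers": 0.2,"rot": [0,0,0],"translation": [0,0,0]},
])

```text
t: 12.98
tool_pos: [560.6, 10.7, 72.9]
tool_rot: [0.0, 0.692, 0.722, 0.001]
force: [-0.1, 3.5, 5.9]
width: 51.5
finger_force: 2.1
```

Emit:
apply_moves([
  {"fingers": 0.2,"rot": [0,0,0],"translation": [0.5,0,0]},
  {"fingers": 0.2,"rot": [0,0,0],"translation": [1,0,-0.2]},
  {"fingers": 0.2,"rot": [0,0,0],"translation": [1,0,-1]},
  {"fingers": -1,"rot": [0,0,0],"translation": [1,0,-1]},
  {"fingers": -1,"rot": [0,0,0],"translation": [1,0,-1]},
  {"fingers": -1,"rot": [0,0,0],"translation": [0,-1,0]},
  {"fingers": -1,"rot": [0,0,0],"translation": [0,-1,0]},
  {"fingers": -1,"rot": [0,0,0],"translation": [0,-1,0]},
])

```text
t: 13.98
tool_pos: [462.7, 140.0, 167.3]
tool_rot: [0.0, 0.692, 0.722, -0.002]
force: [0.1, 0.6, 0.1]
width: 0.1
finger_force: 0.0
```

```bash
python3 -c "
from h import *
rel([-105,80,60])
p,d=ctrl.camera('top');analyse(p,d);cv2.imwrite('pics/t2.png',cv2.resize(p[130:270,210:460,::-1],None,fx=3.1,fy=3.1))
" | grep -v red
```

```text
t 13.97 deck [-91.1 199.3 122.3] toolx in deck [-0.002  1.    -0.003] toolz [-0.003 -0.003 -1.   ] F [0.1 0.6 0.1] w 0.1
scales [-3.97 -0.47  2.09]
yellow [442 143  10  88 382] [ 550.8 -367.9   43.9] [ 553.9  -368.2    44.45]
   rect ((553.7181396484375, -367.7081298828125), (246.4227294921875, 14.916029930114746), 2.3919920921325684)
yellow [221 151   5  34 147] [610.6 258.1  44.3] [573.7  211.15 263.05]
yellow [403 182  17  12 167] [ 538.9 -252.2  113.9] [ 539.9 -252.1  114.7]
yellow [359 210  18  18 255] [ 460.4 -138.8   92.3] [ 460.95 -143.65   68.95]
yellow [299 213  18  17 241] [453.   21.2  72.2] [453.95  20.05  61.55]
tall [ 392  156   48   42 1552] [ 568.4 -265.1  113.4] ((570.3302612304688, -266.7127380371094), (96.25102233886719, 112.32246398925781), 7.426050186157227)
tall [ 314  161   43   38 1532] [559.5 -52.6 113.5] ((560.95654296875, -52.99034881591797), (96.93009185791016, 110.91170501708984), 1.959037184715271)
tall [343 242  14  15 128] [376.8 -90.  126.8] ((376.8180236816406, -91.74895477294922), (35.774906158447266, 34.4611930847168), 38.53416442871094)
```

View pics/t2.png

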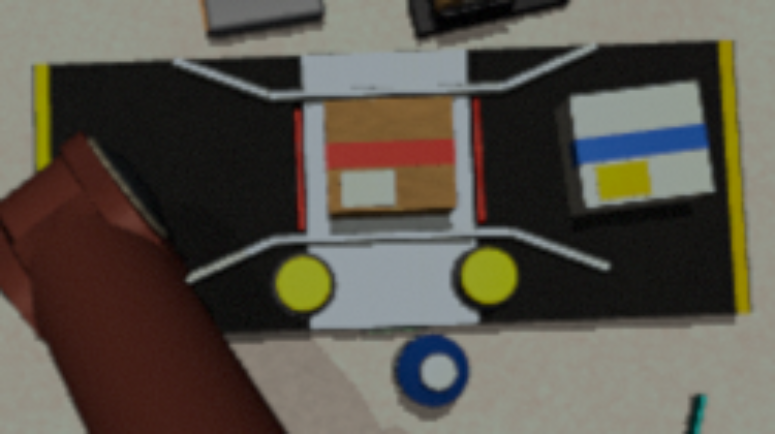

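The parcel is centred at deck (−0.5, 2.5), inside both slots. Pressing pad +y again will raise its gate.

Emit:
apply_moves([
  {"fingers": -1,"rot": [0,0,0],"translation": [-1,-0.2,0]},
  {"fingers": -1,"rot": [0,0,0],"translation": [-1,-0.2,0]},
  {"fingers": -1,"rot": [0,0,0],"translation": [-1,-0.07,0.2]},
  {"fingers": -1,"rot": [0,0,0],"translation": [-0.97,0,0.7]},
  {"fingers": -1,"rot": [0,0,0],"translation": [0,0,1]},
  {"fingers": -1,"rot": [0,0,0],"translation": [0,0,0.8]},
  {"fingers": -1,"rot": [0,0,0],"translation": [0,0,0.4]},
  {"fingers": -1,"rot": [0,0,0],"translation": [0,0,0]},
])

```text
t: 15.02
tool_pos: [454.8, 21.5, 74.5]
tool_rot: [-0.0, 0.692, 0.722, -0.001]
force: [-0.0, -0.2, 0.3]
width: 0.3
finger_force: 0.0
```

Emit:
apply_moves([
  {"fingers": -1,"rot": [0,0,0],"translation": [0,0,0.2]},
  {"fingers": -1,"rot": [0,0,0],"translation": [0,0,0.2]},
  {"fingers": -1,"rot": [0,0,0],"translation": [0,0,0.1]},
  {"fingers": -1,"rot": [0,0,0],"translation": [0,0,0.05]},
  {"fingers": -1,"rot": [0,0,0],"translation": [0,0,0]},
])

```text
t: 15.65
tool_pos: [455.8, 21.9, 60.1]
tool_rot: [0.001, 0.692, 0.722, 0.0]
force: [-1.8, 0.0, 9.2]
width: -0.0
finger_force: 4.4
```

Emit:
apply_moves([
  {"fingers": -1,"rot": [0,0,0],"translation": [0,0,0.08]},
  {"fingers": -1,"rot": [0,0,0],"translation": [0,0,0]},
])

```text
t: 15.9
tool_pos: [455.9, 21.9, 59.9]
tool_rot: [0.002, 0.692, 0.722, 0.0]
force: [-5.9, -1.6, 31.5]
width: -0.0
finger_force: 15.1
```

Emit:
apply_moves([
  {"fingers": -1,"rot": [0,0,0],"translation": [0,0,-1]},
  {"fingers": -1,"rot": [0,0,0],"translation": [0,0,-1]},
  {"fingers": -1,"rot": [0,0,0],"translation": [0,0,-1]},
  {"fingers": -1,"rot": [0,0,0],"translation": [0,0,-1]},
  {"fingers": -1,"rot": [0,0,0],"translation": [1,0,0]},
  {"fingers": -1,"rot": [0,0,0],"translation": [1,0,0]},
  {"fingers": -1,"rot": [0,0,0],"translation": [1,0,0]},
  {"fingers": -1,"rot": [0,0,0],"translation": [1,0,0]},
])

```text
t: 16.9
tool_pos: [450.4, 142.9, 176.9]
tool_rot: [0.001, 0.692, 0.722, 0.001]
force: [0.3, 0.7, -0.1]
width: 0.5
finger_force: 0.0
```

Emit:
apply_moves([
  {"fingers": -1,"rot": [0,0,0],"translation": [1,0,0]},
  {"fingers": -1,"rot": [0,0,0],"translation": [1,0,0]},
  {"fingers": -1,"rot": [0,0,0],"translation": [0,0,0]},
])

```text
t: 17.27
tool_pos: [447.4, 204.8, 177.0]
tool_rot: [-0.0, 0.69, 0.724, 0.001]
force: [-0.8, -0.1, -0.1]
width: -0.1
finger_force: 0.0
```

```bash
python3 -c "
from h import *
rel([-105,80,60])
p,d=ctrl.camera('top');analyse(p,d)
p,d=ctrl.camera('scene');cv2.imwrite('pics/s2.png',p[100:320,150:450,::-1].repeat(2,0).repeat(2,1))
"
```

```text
t 17.27 deck [-103.7  264.7  132. ] toolx in deck [-0.008  1.     0.002] toolz [ 0.002  0.002 -1.   ] F [-0.8 -0.1 -0.1] w -0.1
scales [-6.16 -0.09  2.39]
yellow [442 143  10  88 380] [ 552.4 -367.7   44.1] [ 553.7  -368.05   43.65]
   rect ((553.5588989257812, -368.10467529296875), (246.144287109375, 14.29233169555664), 2.3424155712127686)
yellow [221 151   5  42 183] [597.2 257.4  44.5] [592.65 258.45  43.95]
   rect ((592.702392578125, 258.5336608886719), (116.96813201904297, 12.504945755004883), 1.5572829246520996)
yellow [403 182  17  12 168] [ 539.1 -252.2  113.5] [ 540.1  -252.05  112.8 ]
yellow [359 210  18  18 259] [ 460.4 -138.9   92.7] [ 461.1  -143.55   69.75]
yellow [299 212  18  18 252] [452.3  20.8  92.5] [455.05  19.65  70.7 ]
red [362 162   5  40 106] [ 564.7 -135.6   57.7] [ 509. -143.   38.] [ 622. -130.   64.]
red [305 164   3  40  83] [561.1  24.9  59.6] [503.  22.  -1.] [612.  29.  64.]
red [316 175  40   9 307] [561.7 -52.6 114. ] [ 550. -106.  108.] [573.  -3. 119.]
red [ 169  183   76  117 2314] [401.3 153.1 599.3] [330.  86. 503.] [495. 239. 678.]
red [161 210  21  27 172] [427.  230.2 531.1] [407. 206. 506.] [450. 253. 548.]
red [ 230  285   49   51 1180] [319.6  69.4 711.6] [300.  39. 683.] [348.  99. 732.]
red [272 331  12   7  37] [302.2  37.6 736. ] [300.  33. 731.] [305.  44. 740.]
red [302 331  19  15 139] [303.7   2.7 766.5] [300.  -6. 758.] [311.  12. 772.]
tall [ 393  156   47   42 1554] [ 568.4 -265.5  113.4] ((570.18603515625, -266.47271728515625), (96.23103332519531, 111.67269134521484), 7.4839768409729)
tall [ 314  161   43   38 1534] [559.4 -52.6 113.6] ((560.8119506835938, -53.01492691040039), (96.06063079833984, 110.78992462158203), 2.4330673217773438)
tall [343 243  14  14 113] [376.9 -89.9 126.8] ((377.4606628417969, -89.72200775146484), (33.845924377441406, 31.42313575744629), 0.1962396800518036)
```

View pics/s2.png

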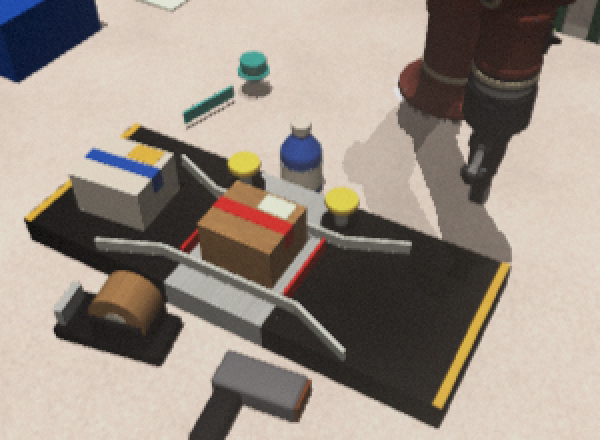

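Both pads read z≈92.5, so both gates are up. The parcel sits flat between them, and nothing else has moved.

```bash
python3 -c "
from h import *
print(ctrl.finish_job())"
```

```text
the job is handed in; nothing more can be done
None
```

The parcel is resting flat on the weighing plate between the two red gates, with both gates confirmed up in the last camera check, and the job was handed in at about 17 s.

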